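Add a spaced layer to a stack of slide-drying trays

TASK

Add the third tray to the stack of slide trays so that air can pass between the layers: lay the two loose white spacer bridges across the stack's top tray, one on the bare ledge at each end, straddling the tray as the ones below do, then set the loose tray on them, in line with the stack and seated down between the bridges' upper lugs. The slides are freshly mounted, so keep the loose tray level and lower it into place rather than dropping it.

Things in the scene. Friction and masses are not known exactly. Their poses are not given: they have to be found in the camera images.
- stack_top (a point): Centre of the upper face (rim level) of the stack's top tray, 50 mm above the bench (all sizes in mm); x along the tray, y across it, z up. The loose stack is tray, two bridges, tray (each like the loose tray). New bridges belong across this face's ends, 87 from here along x, one each way; a seated bridge's centre is 10 above this point, the next tray's 27.5 above it.
- bridge_1_center (a point): White spacer bridge, loose on the bench: bar 86 mm long (y), 16 thick (x), 32 high (z), a flat H seen along x: web 70 long, 20 high; end posts 8 wide stand 6 above and below it as lugs. Web sits on a tray (60 wide), lower lugs beside its long sides; upper lugs take the next tray. Same either way up or round. Grip across the thickness. 60 g. Point: its centre, 16 up.
- bridge_2_center (a point): The second loose white bridge, identical to the first; it stands farther from the robot at the start. Web underside 10 mm below the point, web top 10 above it, lug ends 16 below and above it; 70 between the lugs, so a tray has 5 play each side.
- tray_next_center (a point): Loose aluminium slide tray lying alone on the bench: 200 mm long (x), 60 wide (y), 15 high (z), four glass slides fixed in a pocket about 4 deep; the last 22 at each end is a bare ledge level with the rim, with a dark round mark 87 from the centre. Grip across its width at mid-length, low on its sides. 0.28 to 0.46 kg. Either way round. Point: its centre, 7.5 up.
- tray_next: The same loose tray; origin at the centre of its underside, axes as above.
There are look-alikes about, which are no part of the job. What is shaped like the part that bears bridge_2_center but green or turquoise is not meant.

How it is judged:
By the outcome, as a careful person would: the job done as asked, in the order asked, and still so for the second after the job is handed in, with the robot touching nothing.
It also fails if it takes over 67 s, if anything falls off the work surface, if the arm or the gripper's body presses on something with over 40 N, if the wrist force passes 120 N, or if a joint passes its speed limit or range.

ROBOT

A 6-joint arm with a two-finger parallel gripper is mounted at the origin on a cart in front of the work surface, level with it; the furniture and walls round the work are solid. World frame = base frame: x ahead of the robot, y to its left, z up, the work surface at z = 0. Lengths are in m, angles in rad, forces in N, time in s.
With the tool pointing down it reaches from about 0.35 to 0.775 m from the base axis. Payload 7.3 kg.
Tool frame: the origin (TCP) lies at the very end of the fingers, on their centre line; the grasp point (between the pads) lies 19 mm behind it; z points along the fingers, y is the direction in which the jaws open and shut (so a half turn about z gives the same grasp; the last joint's range is limited). The gripper opens to 92 mm and grips with 3 to 60 N. Pads are 19 mm wide; open, the fingers measure 130 mm over their backs; the gripper's body (75 mm by 190 mm) begins 47 mm behind the grasp point.
Start: joints at [1.109, 0.342, 1.524, -0, 1.275, -0.146], TCP at [0.163, 0.499, 0.227] pointing down, gripper open.
Joint ranges: [-2.53, 2.53], [-0.77, 2.02], [0.04, 2.7], [-1, 4.14], [0.28, 2.66], [-3.11, 3.11]. Speed limits (rad/s): [2.57, 2.57, 3.14, 3.14, 3.14, 3.14].

INTERFACE

Orientations are given as a rotation vector (axis times angle).
In Python, from plant import ctrl gives the robot as it stands. The module is installed in compiled form; this text tells all that it offers.
- The arm moves only by the shell command python3 -m handwheel 'ROWS'. ROWS is text: rows parted by semicolons, each of 7 numbers parted by spaces: the shift along the tool's x, y, z in m, then the turn, a rotation vector about the tool's x, y, z in degrees, then the opening, from 0 (shut) to 1 (fully open). In form: dx dy dz wx wy wz grip; .... A call has 1 to 20 rows; each row shifts and turns the commanded pose from where the row before left it, along the tool's axes as they then stand; what a row does not reach is not made up. A row lasts 1/8 s, in which the tool goes at most 62.5 mm and 10.7 degrees, less where a joint would pass 70% of its speed; a pose out of reach is approached as far as the arm can. A call with a gripper value outside its range is refused whole. The fingers move at their own pace and stop on an object; the grip force is fixed at half the most. Time passes only in rows, so rows that do not move let the fingers close. It gives the time, the measured TCP pose, the force and the opening at its end, in the units of the state.
- ctrl.sense(): the state, without advancing time (a new reading comes with each control period).
- ctrl.read_camera(name): name is "scene" or "top" or "wrist"; returns a dict with "pixels" (384x512x3 uint8, red, green, blue), "fovy" (degrees; the focal length in pixels is half the picture's height over the tangent of half this angle, whatever the lens; pixels are square), "cx", "cy" (the principal point, pixels), "xyz" and "orientation" of the camera in the world. Camera axes: x right, y down, z forward; pixel columns grow to the right and rows downward; lengths in m; the calibration is good to about 2 mm. The wrist camera is an equidistant fisheye: a pixel r from the principal point sees the ray r / f radians off the axis. A picture is of the moment at which its call begins. There is no depth.
- ctrl.finish_job(): hands the job in, once; it reports no verdict.
The state is a dict: "t": time; "joint_positions": joint angles; "qvel": joint speeds; "effort": joint torques, N m; "tcp_pos": TCP position; "eef_rot": TCP orientation; "ft_force": force on the tool from outside, world axes, zero at the start; "ft_torque": the same for the moment, N m; "opening": finger opening in m.
Only numpy, scipy, OpenCV 4.12 (cv2) and the standard library are available. Lean on these libraries where they do the work, as an engineer would, in place of code of your own. Each camera call takes 0.05 s, during which the arm holds its last target.

## Working session

There is one attempt and no reset: what is moved stays moved. The work goes in short steps, Python scripts to look and compute and a shell command to move; the robot and the scene stay as the last step left them, time stands still between calls to the robot, and variables do not carry over. Pictures are saved under pics/ and viewed, and the job is handed in when it is done.

```bash
mkdir -p pics
cat > h.py <<'E'
import numpy as np,cv2
from scipy.spatial.transform import Rotation as R
from plant import ctrl
def snap(name,fn):
    c=ctrl.read_camera(name); np.savez('pics/'+fn+'.npz',**{k:np.array(v) for k,v in c.items()})
    cv2.imwrite('pics/'+fn+'.png',cv2.cvtColor(np.array(c['pixels']),cv2.COLOR_RGB2BGR)); return c
def load(fn):
    d=np.load('pics/'+fn+'.npz',allow_pickle=True); return {k:d[k] for k in d.files}
def rot(o):
    o=np.array(o,float)
    return o if o.shape==(3,3) else (R.from_rotvec(o).as_matrix())
def ray(c,u,v,fish=False):
    f=192/np.tan(np.radians(float(c['fovy']))/2)
    x,y=(u-float(c['cx'])),(v-float(c['cy']))
    if fish:
        r=np.hypot(x,y);t=r/f;d=np.array([x/r*np.sin(t),y/r*np.sin(t),np.cos(t)]) if r>0 else np.array([0,0,1.])
    else: d=np.array([x/f,y/f,1]); 
    return np.array(c['xyz'],float),rot(c['orientation'])@d
def onz(c,u,v,z,fish=False):
    o,d=ray(c,u,v,fish); return o+d*(z-o[2])/d[2]
def proj(c,p,fish=False):
    f=192/np.tan(np.radians(float(c['fovy']))/2)
    q=rot(c['orientation']).T@(np.array(p)-np.array(c['xyz']))
    if fish:
        t=np.arctan2(np.hypot(q[0],q[1]),q[2]);n=np.hypot(q[0],q[1]);return float(c['cx'])+f*t*q[0]/n,float(c['cy'])+f*t*q[1]/n
    return float(c['cx'])+f*q[0]/q[2],float(c['cy'])+f*q[1]/q[2]
E
python3 - <<'E'
from h import *
s=ctrl.sense();print(s)
for n in ['scene','top','wrist']:
    c=snap(n,n+'0');print(n,c['fovy'],c['cx'],c['cy'],c['xyz'],c['orientation'])
E
```

```text
{'t': 0.0, 'joint_positions': array([ 1.10899300e+00,  3.42740761e-01,  1.52501051e+00, -2.76384053e-05,
        1.27536889e+00, -1.46015859e-01]), 'qvel': array([-7.44750042e-04, -1.09440420e-03, -9.27083961e-05,  1.07585725e-03,
        7.03869365e-05,  1.52018150e-03]), 'effort': array([-7.42111320e-05, -4.31220067e+01, -2.44230366e+01,  7.18578673e-02,
        5.58520469e-02, -1.14276377e-04]), 'tcp_pos': array([0.16286303, 0.49868293, 0.22603786]), 'eef_rot': array([-4.93898733e-01, -3.10208796e+00,  2.30155470e-03]), 'ft_force': array([-0.10115311, -0.23415502,  0.61766412]), 'ft_torque': array([ 0.04198424, -0.04178725,  0.06469695]), 'opening': 0.0917952328851504}
scene 52.213700201985276 252.07024134957223 195.6176820616055 [-0.28478102 -0.39614326  0.89047897] [-2.04643094  1.2328529  -0.54960029]
top 52.41811242203097 251.45787632673577 188.83544533932857 [0.34056682 0.00253184 1.01422459] [-2.14537256  2.13814608 -0.16416505]
wrist 65.70646984690485 253.49700424393825 196.54221166752174 [0.09183765 0.52256321 0.38456754] [2.34930776 1.70534598 0.24291535]
```

View pics/top0.png

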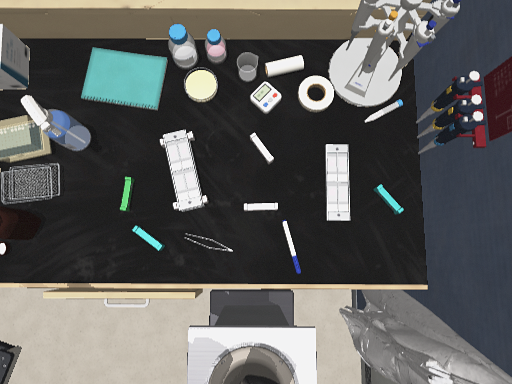

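View pics/scene0.png

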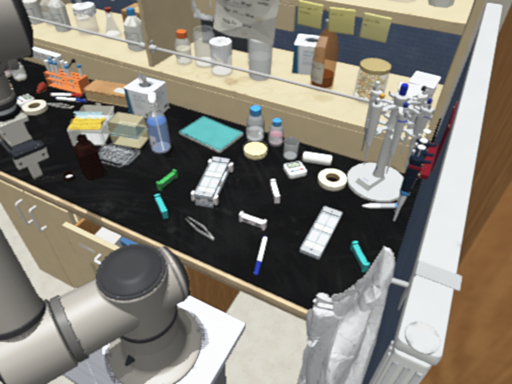

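View pics/wrist0.png

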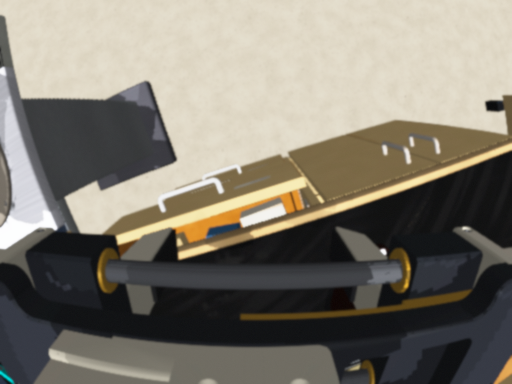

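Top view: the candidates for bridges are white (262,148), white (261,207), green (126,194), turquoise (148,238) and (389,199), plus a white tube (285,66). The stack is at (183,170) and the loose tray at (338,182). I choose the two white H-bars, then crop to check.

Run:
```python
from h import *
c=load('top0');im=c['pixels']
a=cv2.cvtColor(im[115:235,110:400],cv2.COLOR_RGB2BGR)
cv2.imwrite('pics/crop0.png',cv2.resize(a,None,fx=2.7,fy=2.7,interpolation=cv2.INTER_CUBIC))
g=cv2.cvtColor(im,cv2.COLOR_RGB2HSV)
m=((g[...,2]>120)&(g[...,1]<60)).astype(np.uint8)
m[:115]=0;m[235:]=0
n,l,st,ce=cv2.connectedComponentsWithStats(m)
for i in range(1,n):
    if st[i,4]>60:
        k=(l==i).astype(np.uint8); ct=cv2.findContours(k,0,1)[0][0]
        r=cv2.minAreaRect(ct); b=cv2.boxPoints(r)
        for z in (.032,.015,.050):
            P=np.array([onz(c,u,v,z)[:2] for u,v in b]); print(st[i,4],r[0],z,P.mean(0).round(4),'sides',np.linalg.norm(P[1]-P[0]).round(4),np.linalg.norm(P[2]-P[1]).round(4),'ang',np.degrees(np.arctan2(*(P[1]-P[0])[::-1])).round(1),np.degrees(np.arctan2(*(P[2]-P[1])[::-1])).round(1))
```

```text
1522 (24.355243682861328, 137.73634338378906) 0.032 [0.6251 0.5939] sides 0.1316 0.1229 ang -87.5 -173.2
1522 (24.355243682861328, 137.73634338378906) 0.015 [0.63   0.6041] sides 0.1338 0.1251 ang -87.5 -173.2
1522 (24.355243682861328, 137.73634338378906) 0.05 [0.6199 0.5831] sides 0.1291 0.1207 ang -87.5 -173.2
70 (373.14703369140625, 117.0882568359375) 0.032 [ 0.6836 -0.3157] sides 0.0484 0.0151 ang -75.4 -169.1
70 (373.14703369140625, 117.0882568359375) 0.015 [ 0.6895 -0.3212] sides 0.0493 0.0153 ang -75.4 -169.1
70 (373.14703369140625, 117.0882568359375) 0.05 [ 0.6773 -0.3098] sides 0.0475 0.0148 ang -75.4 -169.1
501 (69.06561279296875, 135.8587646484375) 0.032 [0.6302 0.478 ] sides 0.0658 0.1091 ang -5.9 -100.9
501 (69.06561279296875, 135.8587646484375) 0.015 [0.6352 0.4863] sides 0.067 0.1109 ang -5.9 -100.9
501 (69.06561279296875, 135.8587646484375) 0.05 [0.6249 0.4693] sides 0.0646 0.1071 ang -5.9 -100.9
69 (53.660011291503906, 131.6199951171875) 0.032 [0.6413 0.519 ] sides 0.0252 0.0335 ang -32.6 -126.1
69 (53.660011291503906, 131.6199951171875) 0.015 [0.6465 0.5279] sides 0
[... 1829 characters left out ...]
 [0.503  0.6504] sides 0.0077 0.0904 ang -87.5 -172.0
78 (2.039137363433838, 184.9784393310547) 0.05 [0.4973 0.6277] sides 0.0074 0.0873 ang -87.5 -172.0
238 (260.5, 206.5) 0.032 [ 0.447  -0.0202] sides 0.0836 0.0178 ang -89.8 179.6
238 (260.5, 206.5) 0.015 [ 0.4488 -0.0206] sides 0.0851 0.0181 ang -89.8 179.6
238 (260.5, 206.5) 0.05 [ 0.445  -0.0198] sides 0.0821 0.0175 ang -89.8 179.6
65 (285.6698303222656, 227.59434509277344) 0.032 [ 0.394  -0.0833] sides 0.0114 0.0353 ang -73.9 -164.6
65 (285.6698303222656, 227.59434509277344) 0.015 [ 0.3949 -0.0848] sides 0.0116 0.0359 ang -73.9 -164.6
65 (285.6698303222656, 227.59434509277344) 0.05 [ 0.393  -0.0817] sides 0.0112 0.0346 ang -73.9 -164.6
```

View pics/crop0.png

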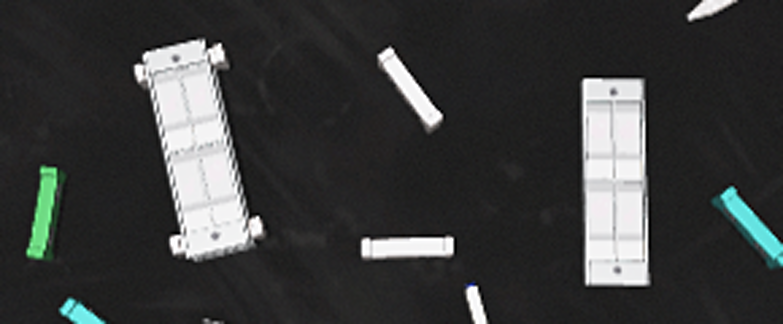

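```bash
cat >> h.py <<'E'
def mark(c,u,v,w=4):
    im=cv2.cvtColor(np.array(c['pixels']),cv2.COLOR_RGB2GRAY).astype(float)
    u0,v0=int(round(u)),int(round(v));p=im[v0-w:v0+w+1,u0-w:u0+w+1]
    k=np.clip(np.median(p)-25-p,0,None);yy,xx=np.mgrid[-w:w+1,-w:w+1]
    return u0+(k*xx).sum()/k.sum(),v0+(k*yy).sum()/k.sum()
def go(x,y,z,yaw):  # yaw: world angle (deg) of tool y axis (mod 180)
    s=ctrl.sense();Rm=rot(s['eef_rot']);p=np.array(s['tcp_pos'])
    cy=np.degrees(np.arctan2(Rm[1,1],Rm[0,1]));d=(yaw-cy+90)%180-90
    # tilt fix ignored; turn about tool z = -d for tool down
    Rn=R.from_euler('z',d,degrees=True).as_matrix()@Rm
    D=np.array([x,y,z])-p
    print('tcp',p.round(4),'yaw',cy.round(2),'tilt',np.degrees(np.arccos(-Rm[2,2])).round(2),'q',np.array(s['joint_positions']).round(2),'F',np.array(s['ft_force']).round(1),'open',round(float(s['opening']),4),'t',s['t'])
    print('wz',round(-d,2),'| alt',round(-d+(180 if d>0 else -180),2),'| shift now-axes',(Rm.T@D).round(4),'| shift after-turn axes',(Rn.T@D).round(4))
E
python3 - <<'E'
from h import *
c=load('top0');s=load('scene0')
for (a,b,z) in [((175.2,136.5),(189.3,202.8),.05),((337,149.1),(338.5,215),.015)]:
    A=mark(c,*a);B=mark(c,*b)
    P,Q=onz(c,*A,z),onz(c,*B,z);print(A,B,P,Q,np.linalg.norm(P-Q),(P+Q)/2,np.degrees(np.arctan2(*(P-Q)[:2][::-1])))
    print('scene px',proj(s,P),proj(s,Q))
for p in [(.447,-.020,.032),(.602,-.022,.032)]: print(proj(s,p))
im=cv2.cvtColor(s['pixels'][140:270,140:380],cv2.COLOR_RGB2BGR)
cv2.imwrite('pics/scrop.png',cv2.resize(im,None,fx=3.3,fy=3.3,interpolation=cv2.INTER_CUBIC))
go(.447,-.020,.12,90)
E
```

```text
(np.float64(174.69306930693068), np.float64(137.1)) (np.float64(189.99407407407406), np.float64(203.40296296296296)) [0.62233263 0.19932297 0.05      ] [0.4521515  0.15558807 0.05      ] 0.17571100723502686 [0.53724207 0.17745552 0.05      ] 14.41257247668097
scene px (np.float64(218.345623218628), np.float64(160.22837859043025)) (np.float64(202.2393421300392), np.float64(193.5161494862626))
(np.float64(336.79289940828403), np.float64(150.42366863905326)) (np.float64(338.18697478991595), np.float64(214.21638655462183)) [ 0.59779319 -0.22141357  0.015     ] [ 0.42957018 -0.21994497  0.015     ] 0.1682294224041882 [ 0.51368169 -0.22067927  0.015     ] -0.500183903715342
scene px (np.float64(329.74163714114366), np.float64(212.5966007848388)) (np.float64(309.6262898241998), np.float64(249.40456387680285))
(np.float64(250.67008008872332), np.float64(217.52392678761328))
(np.float64(273.1578478862441), np.float64(187.67531067280171))
tcp [0.1629 0.4988 0.2262] yaw 71.91 tilt 0.06 q [ 1.11  0.34  1.52  0.    1.28 -0.15] F [-0.1  0.3  0. ] open 0.0919 t 0.15
wz -18.09 | alt 161.91 | shift now-axes [-0.4312 -0.4048  0.1066] | shift after-turn axes [-0.2841 -0.5187  0.1067]
```

View pics/scrop.png

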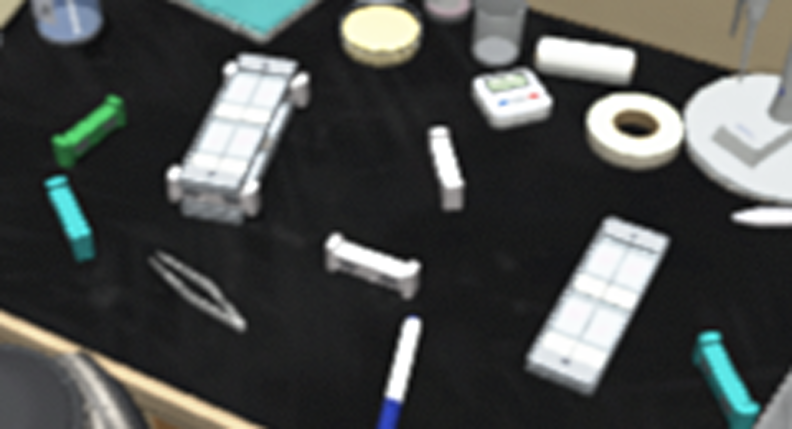

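```bash
python3 -m handwheel '0 0 0 0 0 10 1;0 0 0 0 0 10 1;0 0 0 0 0 10 1;0 0 0 0 0 10 1;0 0 0 0 0 10 1;0 0 0 0 0 10 1;0 0 0 0 0 10 1;0 0 0 0 0 1.9 1;0 0 0 0 0 0 1'
python3 - <<'E'
from h import *
go(.447,-.020,.16,0)
E
```

```text
t: 1.27
tcp_pos: [0.163, 0.499, 0.2266]
eef_rot: [2.218, 2.224, -0.0]
ft_force: [-0.2, -0.2, -0.7]
opening: 0.092
tcp [0.163  0.499  0.2266] yaw 0.16 tilt 0.02 q [1.11 0.34 1.52 0.   1.28 1.11] F [-0.2 -0.2 -0.7] open 0.092 t 1.275
wz 0.16 | alt -179.84 | shift now-axes [-0.5198  0.2826  0.0667] | shift after-turn axes [-0.519   0.284   0.0667]
```

```bash
python3 -m handwheel '-0.037 0.0203 0 0 0 0 1;-0.037 0.0203 0 0 0 0 1;-0.037 0.0203 0 0 0 0 1;-0.037 0.0203 0 0 0 0 1;-0.037 0.0203 0 0 0 0 1;-0.037 0.0203 0 0 0 0 1;-0.037 0.0203 0 0 0 0 1;-0.037 0.0203 0 0 0 0 1;-0.037 0.0203 0 0 0 0 1;-0.037 0.0203 0 0 0 0 1;-0.037 0.0203 0 0 0 0 1;-0.037 0.0203 0 0 0 0 1;-0.037 0.0203 0.03 0 0 0 1;-0.037 0.0203 0.036 0 0 0 1;0 0 0 0 0 0.15 1'
python3 - <<'E'
from h import *
c=snap('wrist','w1');go(.447,-.020,.01,0)
print(c['xyz'],c['orientation'])
for p in [(.447,-.020,.032),(.602,-.022,.032)]: print(proj(c,p,True))
E
```

```text
t: 3.15
tcp_pos: [0.4468, -0.0207, 0.1583]
eef_rot: [-2.223, -2.215, 0.004]
ft_force: [-0.3, 0.0, 1.2]
opening: 0.092
tcp [ 0.4468 -0.0196  0.1597] yaw -0.19 tilt 0.17 q [-0.22  0.28  1.83  0.    1.04 -0.21] F [-0.3  0.1 -0.1] open 0.0919 t 3.2
wz -0.19 | alt 179.81 | shift now-axes [-0.0006  0.0006  0.1497] | shift after-turn axes [-0.0006  0.0006  0.1497]
[0.44815198 0.05468406 0.31683307] [ 2.86123556 -0.0032942  -0.00587816]
(np.float64(253.6139826156441), np.float64(189.43142097230418))
(np.float64(397.7233807381101), np.float64(191.53838971158447))
```

View pics/w1.png

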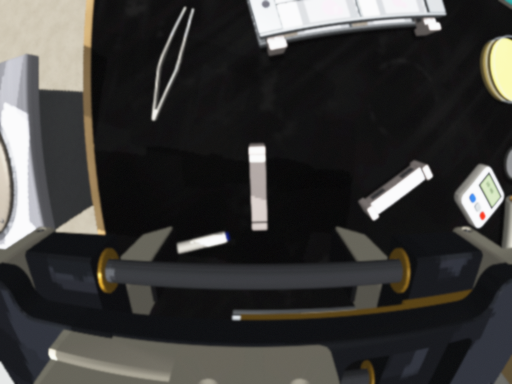

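Run:
```python
from h import *
c=load('w1');im=cv2.cvtColor(c['pixels'],cv2.COLOR_RGB2BGR)
a=cv2.resize(im[135:240,235:285],None,fx=5.5,fy=5.5,interpolation=cv2.INTER_CUBIC)
b=cv2.resize(im[145:235,350:440],None,fx=5.5,fy=5.5,interpolation=cv2.INTER_CUBIC)
o=np.zeros((578,775,3),np.uint8);o[:a.shape[0],:a.shape[1]]=a;o[:b.shape[0],280:280+b.shape[1]]=b
cv2.imwrite('pics/w1c.png',o)
```

```text
(no output)
```

View pics/w1c.png

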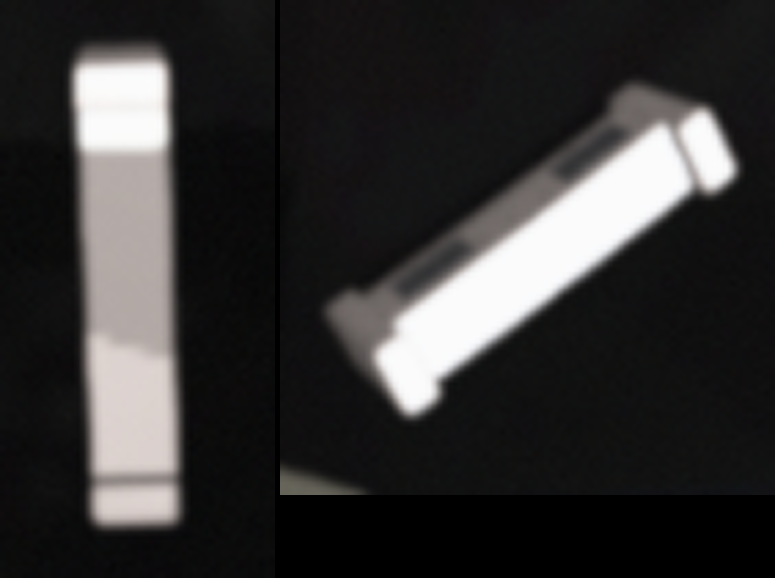

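Run:
```python
from h import *
c=load('w1')
def f(pts,ox,oy,dx=0):
    P=np.array([onz(c,(x-dx+.5)/5.5-.5+ox,(y+.5)/5.5-.5+oy,.032,True)[:2] for x,y in pts])
    e1=(P[0]+P[1])/2;e2=(P[2]+P[3])/2;d=e1-e2
    print(P.round(4).tolist(),'c',P.mean(0).round(4),'len',np.linalg.norm(d).round(4),'w',np.linalg.norm(P[0]-P[1]).round(4),np.linalg.norm(P[2]-P[3]).round(4),'ang',np.degrees(np.arctan2(d[1],d[0])).round(2))
f([(74,62),(168,62),(180,522),(93,526)],235,135)
f([(708,105),(739,168),(410,418),(374,350)],350,145,280)
```

```text
[[0.4418, 0.0233], [0.4582, 0.0233], [0.4611, -0.0628], [0.4447, -0.0636]] c [ 0.4514 -0.02  ] len 0.0865 w 0.0164 0.0164 ang 91.92
[[0.6369, 0.0097], [0.6466, -0.0029], [0.5763, -0.0546], [0.5668, -0.0404]] c [ 0.6066 -0.0221] len 0.0867 w 0.0159 0.0171 ang 35.96
```

```bash
python3 -m handwheel '0 0.0045 0.03 0 0 -2 0.6;0 0 0.03 0 0 0 0.6;0 0 0.03 0 0 0 0.6;0 0 0.03 0 0 0 0.6;0 0 0.02 0 0 0 0.6;0 0 0.01 0 0 0 0.6;0 0 0 0 0 0 0.6'
python3 - <<'E'
from h import *
go(.4514,-.020,.010,1.9)
E
```

```text
t: 4.08
tcp_pos: [0.4519, -0.0184, 0.0111]
eef_rot: [2.184, 2.259, 0.0]
ft_force: [0.2, -0.0, 1.0]
opening: 0.0547
tcp [ 0.4519 -0.0184  0.0111] yaw 1.94 tilt 0.02 q [-0.21  0.53  1.97  0.    0.65 -0.24] F [ 0.2 -0.   1. ] open 0.0547 t 4.075
wz 0.04 | alt -179.96 | shift now-axes [-0.0016 -0.0006  0.0011] | shift after-turn axes [-0.0016 -0.0006  0.0011]
```

Close, lift a little at the end, and check.

```bash
python3 -m handwheel '-0.0015 0 0.001 0 0 0 0.6;0 0 0 0 0 0 0;0 0 0 0 0 0 0;0 0 0 0 0 0 0;0 0 0 0 0 0 0;0 0 0 0 0 0 0;0 0 -0.02 0 0 0 0;0 0 -0.04 0 0 0 0;0 0 -0.04 0 0 0 0;0 0 -0.04 0 0 0 0;0 0 0 0 0 0 0'
python3 - <<'E'
from h import *
c=snap('wrist','w2')
go(.45,.155,.15,14.4)
for p in [(.6223,.1993,.05),(.45215,.1556,.05)]: print(proj(c,p,True))
print(np.array(c['xyz'])-ctrl.sense()['tcp_pos'])
E
```

```text
t: 5.45
tcp_pos: [0.4536, -0.0207, 0.1523]
eef_rot: [2.181, 2.253, 0.005]
ft_force: [-0.4, 0.4, -1.2]
opening: 0.0158
tcp [ 0.4524 -0.0205  0.1506] yaw 1.86 tilt 0.15 q [-0.21  0.29  1.83  0.    1.02 -0.25] F [ 0.5 -0.1 -1.1] open 0.0153 t 5.5
wz -12.54 | alt 167.46 | shift now-axes [0.1755 0.0033 0.0005] | shift after-turn axes [0.1706 0.0414 0.0006]
(np.float64(427.1590397484683), np.float64(-8.395122307340813))
(np.float64(257.0966872330784), np.float64(3.0574519333744377))
[-0.00185997  0.07544833  0.16007991]
```

View pics/w2.png

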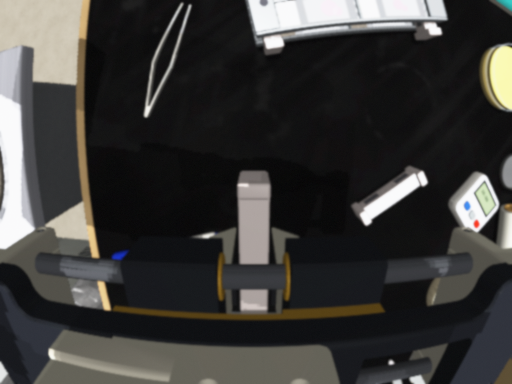

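```bash
python3 -m handwheel '0.025 0.015 -0.01 0 0 0 0;0.025 0.015 -0.02 0 0 0 0;0.025 0.015 -0.02 0 0 0 0;0.025 0.015 0 0 0 -6 0;0.015 0.015 0 0 0 -6 0;0 0 0 0 0 0 0;0 0 0 0 0 0 0'
python3 - <<'E'
from h import *
c=snap('wrist','w3')
go(.45,.155,.15,14.4)
for p in [(.6223,.1993,.05),(.45215,.1556,.05)]: print(proj(c,p,True))
E
```

```text
t: 6.38
tcp_pos: [0.5205, 0.0979, 0.1985]
eef_rot: [-1.938, -2.47, 0.003]
ft_force: [0.6, 0.3, -1.0]
opening: 0.0156
tcp [0.5206 0.0977 0.1989] yaw 13.75 tilt 0.11 q [ 0.04  0.38  1.55 -0.    1.21 -0.2 ] F [-0.1 -0.4 -1.2] open 0.0154 t 6.425
wz -0.65 | alt 179.35 | shift now-axes [ 0.0724 -0.0549  0.049 ] | shift after-turn axes [ 0.073 -0.054  0.049]
(np.float64(367.941675655123), np.float64(118.14757929640925))
(np.float64(201.999963661685), np.float64(116.68604146744777))
```

View pics/w3.png

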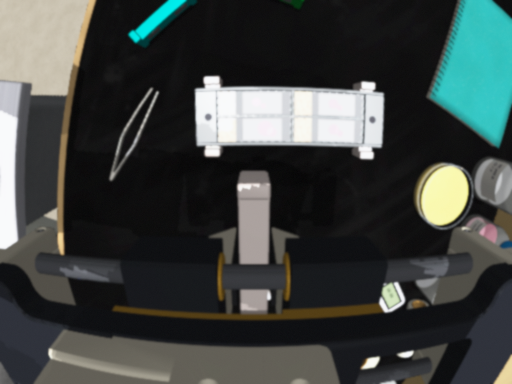

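Run:
```python
from h import *
c=load('w3');im=cv2.cvtColor(c['pixels'],cv2.COLOR_RGB2BGR)
A=mark(c,208,117,5);B=mark(c,374,118,5);P,Q=onz(c,*A,.05,True),onz(c,*B,.05,True)
print(A,B,P,Q,np.linalg.norm(P-Q),(P+Q)/2,np.degrees(np.arctan2(*(Q-P)[:2][::-1])))
a=cv2.resize(im[65:165,185:395],None,fx=3.7,fy=3.7,interpolation=cv2.INTER_CUBIC)
cv2.imwrite('pics/w3a.png',a)
b=cv2.resize(im[160:320,215:295],None,fx=3.7,fy=3.7,interpolation=cv2.INTER_CUBIC)
cv2.imwrite('pics/w3b.png',b)
# tool-frame bridge-lug ends prediction: bridge bottom 10mm below tcp -> top at tcp+22mm
s=ctrl.sense();Rm=rot(s['eef_rot']);t=np.array(s['tcp_pos'])
for x in (.043,.035,-.043):
  for y in (-.008,.008): print(x,y,[round(float(v),1) for v in proj(c,t+Rm@np.array([x,y,-.022]),True)])
```

```text
(np.float64(207.76767151767152), np.float64(116.60966735966736)) (np.float64(371.9253383107793), np.float64(119.28931404573028)) [0.45804002 0.15694787 0.05      ] [0.62715914 0.19954    0.05      ] 0.17440001859670828 [0.54259958 0.17824393 0.05      ] 14.135795261765074
0.043 -0.008 [235.3, 182.8]
0.043 0.008 [269.3, 182.8]
0.035 -0.008 [235.6, 199.0]
0.035 0.008 [269.1, 199.1]
-0.043 -0.008 [238.8, 325.9]
-0.043 0.008 [266.0, 325.9]
```

View pics/w3a.png

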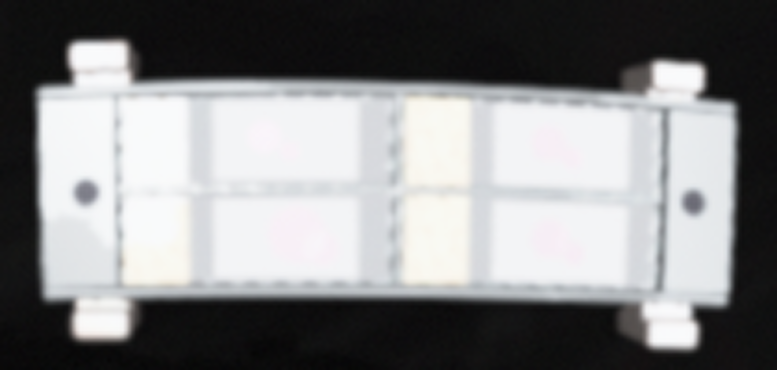

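View pics/w3b.png

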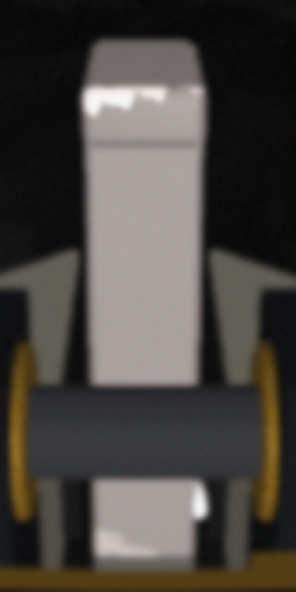

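Run:
```python
from h import *
go(.4568,.1566,.085,14.15)
```

```text
tcp [0.5206 0.0977 0.1989] yaw 13.75 tilt 0.11 q [ 0.04  0.38  1.55 -0.    1.21 -0.2 ] F [-0.1 -0.4 -1.2] open 0.0154 t 6.425
wz -0.4 | alt 179.6 | shift now-axes [ 0.0723 -0.0478  0.114 ] | shift after-turn axes [ 0.0726 -0.0472  0.114 ]
```

```bash
python3 -m handwheel '0.018 -0.012 0.01 0 0 -0.4 0;0.018 -0.012 0.02 0 0 0 0;0.018 -0.012 0.024 0 0 0 0;0.0185 -0.0113 0.03 0 0 0 0;0 0 0.02 0 0 0 0;0 0 0.01 0 0 0 0;0 0 0 0 0 0 0;0 0 0 0 0 0 0'
python3 - <<'E'
from h import *
c=snap('wrist','w4')
go(.4568,.1566,.054,14.15)
im=cv2.cvtColor(c['pixels'],cv2.COLOR_RGB2BGR)
cv2.imwrite('pics/w4a.png',cv2.resize(im[130:330,150:410],None,fx=3,fy=3,interpolation=cv2.INTER_CUBIC))
E
```

```text
t: 7.42
tcp_pos: [0.4585, 0.1569, 0.0864]
eef_rot: [1.929, 2.478, 0.002]
ft_force: [-0.7, -0.6, -0.2]
opening: 0.0153
tcp [0.4585 0.1569 0.0865] yaw 14.21 tilt 0.09 q [ 0.17  0.44  1.82  0.    0.88 -0.08] F [ 0.3 -0.5 -0. ] open 0.0155 t 7.475
wz 0.06 | alt -179.94 | shift now-axes [ 0.0001 -0.0018  0.0325] | shift after-turn axes [ 0.0001 -0.0018  0.0325]
```

View pics/w4a.png

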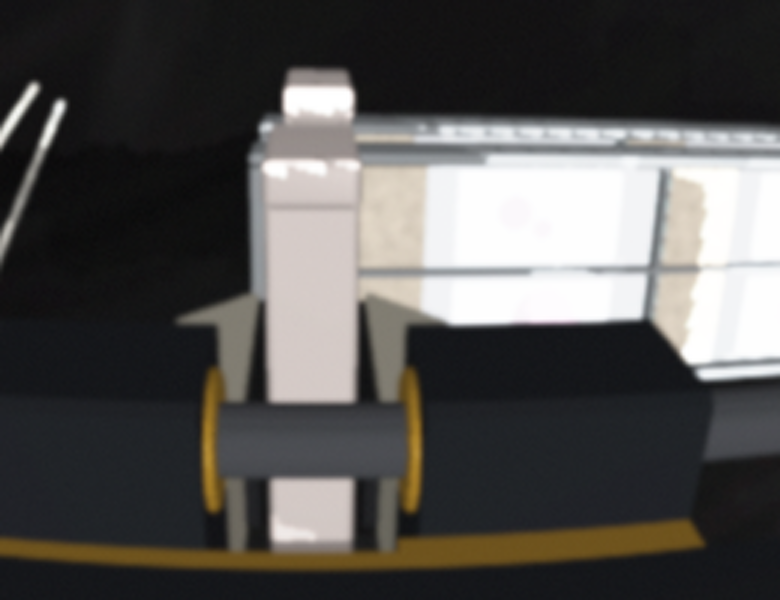

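Run:
```python
from h import *
c=load('w4');s=ctrl.sense();Rm=rot(s['eef_rot']);t=np.array(s['tcp_pos'])
def T(x,y,z):
    u,v=(x+.5)/3-.5+150,(y+.5)/3-.5+130
    return (Rm.T@(onz(c,u,v,z,True)-t)).round(4)
print('end edge',T(251,165,.05),T(251,250,.05),T(252,285,.05)); print('pocket edge?',T(359,165,.05),T(359,285,.05))
print('held lug top edges',T(263,168,t[2]+.022),T(359,166,t[2]+.022))
print('low bridge lug top (z.041)',T(284,93,.041),T(354,93,.041))
print('rim long edge',T(480,152,.05),T(260,152,.05))
```

```text
end edge [ 0.0273 -0.0129  0.0365] [ 0.0071 -0.0133  0.0365] [-0.0016 -0.0133  0.0365]
pocket edge? [0.0273 0.0114 0.0365] [-0.0016  0.0119  0.0365]
held lug top edges [ 0.0413 -0.007  -0.022 ] [ 0.0416  0.0081 -0.022 ]
low bridge lug top (z.041) [ 0.0423 -0.0057  0.0455] [0.0423 0.0105 0.0455]
rim long edge [0.0305 0.0389 0.0366] [ 0.0303 -0.0109  0.0365]
```

```bash
python3 -m handwheel '0 -0.0012 0.01 0 0 0 0;0 0 0.012 0 0 0 0;0 0 0.006 0 0 0 0;0 0 0.002 0 0 0 0;0 0 0 0 0 0 0'
python3 - <<'E'
from h import *
c=snap('wrist','w5')
go(.4573,.1566,.054,14.15)
im=cv2.cvtColor(c['pixels'],cv2.COLOR_RGB2BGR)
cv2.imwrite('pics/w5a.png',cv2.resize(im[130:330,150:410],None,fx=3,fy=3,interpolation=cv2.INTER_CUBIC))
E
```

```text
t: 8.1
tcp_pos: [0.4567, 0.1568, 0.0556]
eef_rot: [-1.929, -2.48, 0.0]
ft_force: [0.2, -0.5, -0.7]
opening: 0.0155
tcp [0.4568 0.1569 0.0558] yaw 14.26 tilt 0.01 q [ 0.17  0.48  1.85  0.    0.8  -0.08] F [-0.1  0.4 -1.5] open 0.0159 t 8.15
wz 0.11 | alt -179.89 | shift now-axes [-0.0004  0.0004  0.0018] | shift after-turn axes [-0.0004  0.0005  0.0018]
```

View pics/w5a.png

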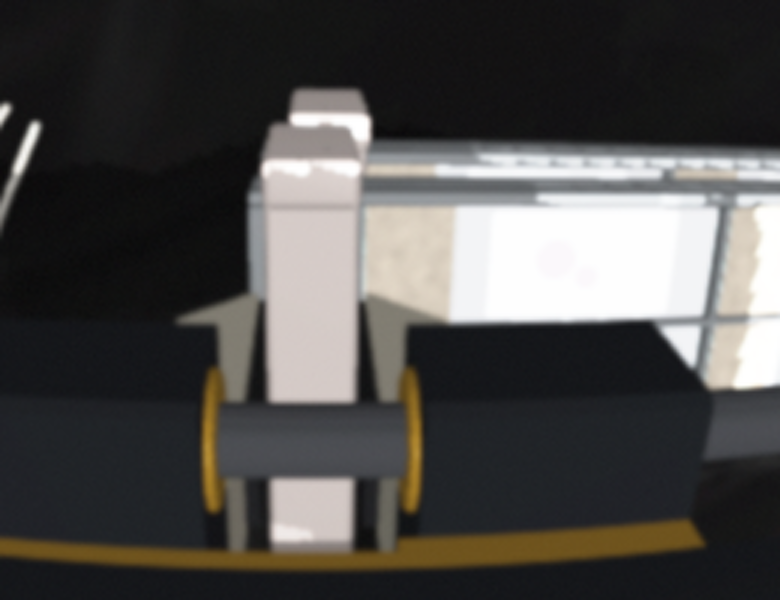

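```bash
python3 -m handwheel '0 0 0.0015 0 0 0 0;0 0 0.0008 0 0 0 0;0 0 0 0 0 0 0'
python3 - <<'E'
from h import *
go(.4573,.1566,.054,14.15)
E
```

```text
t: 8.52
tcp_pos: [0.4567, 0.1569, 0.0537]
eef_rot: [1.928, 2.48, 0.001]
ft_force: [-0.8, 0.0, 3.1]
opening: 0.0154
tcp [0.4567 0.1569 0.0537] yaw 14.26 tilt 0.03 q [ 0.17  0.49  1.86  0.    0.8  -0.08] F [-0.8  0.   3.1] open 0.0154 t 8.525
wz 0.11 | alt -179.89 | shift now-axes [-0.0004  0.0005 -0.0003] | shift after-turn axes [-0.0004  0.0005 -0.0003]
```

```bash
python3 -m handwheel '0 0 0 0 0 0 0.35;0 0 0 0 0 0 0.35;0 0 0 0 0 0 0.35;0 0 -0.01 0 0 0 0.35;0 0 -0.03 0 0 0 0.5;0 0 -0.04 0 0 0 0.5;0 0 -0.04 0 0 0 0.6;-0.02 0 -0.02 0 0 0 0.6;-0.02 0 0 0 0 0 0.6;0 0 0 0 0 0 0.6'
python3 - <<'E'
from h import *
c=snap('wrist','w6');t=snap('top','top6')
go(.602,-.022,.15,-53.7+180)
im=cv2.cvtColor(c['pixels'],cv2.COLOR_RGB2BGR)
cv2.imwrite('pics/w6a.png',cv2.resize(im[70:330,150:410],None,fx=2.3,fy=2.3,interpolation=cv2.INTER_CUBIC))
E
```

```text
t: 9.78
tcp_pos: [0.4667, 0.1173, 0.1942]
eef_rot: [1.93, 2.477, 0.001]
ft_force: [0.1, -0.2, -0.2]
opening: 0.0554
tcp [0.4662 0.1183 0.1936] yaw 14.22 tilt 0.03 q [ 0.09  0.29  1.69  0.    1.16 -0.16] F [ 0.1 -0.3 -0.7] open 0.0552 t 9.875
wz 67.92 | alt -112.08 | shift now-axes [-0.1694  0.0972  0.0435] | shift after-turn axes [0.0263 0.1935 0.0436]
```

View pics/w6a.png

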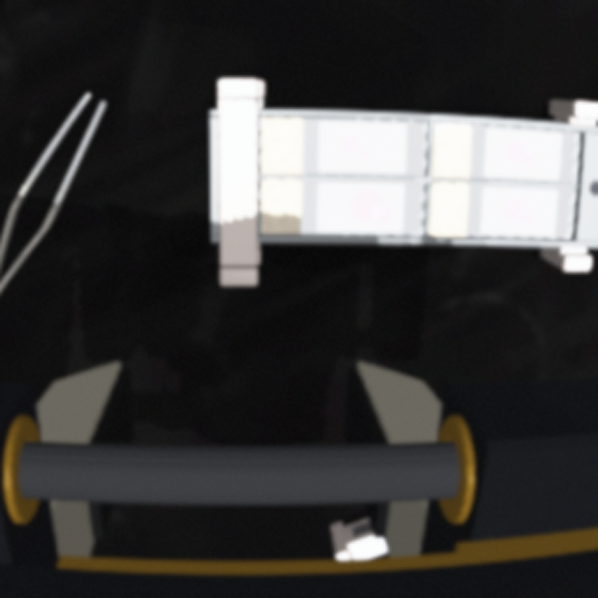

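```bash
python3 -m handwheel '-0.03 0 0 0 0 9.74 0.6;0 0 0 0 0 9.74 0.6;0 0 0 0 0 9.74 0.6;0 0 0 0 0 9.74 0.6;0 0 0 0 0 9.74 0.6;0 0 0 0 0 9.74 0.6;0 0 0 0 0 9.74 0.6;0 0 0 0 0 0 0.6'
python3 - <<'E'
from h import *
go(.606,-.022,.06,-54)
E
```

```text
t: 10.88
tcp_pos: [0.4735, 0.0897, 0.1932]
eef_rot: [-2.986, -0.976, 0.001]
ft_force: [-0.8, -0.2, -0.4]
opening: 0.055
tcp [0.4735 0.0897 0.1932] yaw -53.79 tilt 0.04 q [0.03 0.3  1.69 0.   1.16 0.97] F [-0.8 -0.2 -0.4] open 0.055 t 10.875
wz 0.21 | alt -179.79 | shift now-axes [0.041  0.1684 0.1331] | shift after-turn axes [0.0416 0.1683 0.1331]
```

```bash
python3 -m handwheel '0.0068 0.028 0.01 0 0 0.2 0.6;0.0068 0.028 0.02 0 0 0 0.6;0.0068 0.028 0.025 0 0 0 0.6;0.0068 0.028 0.025 0 0 0 0.6;0.0068 0.028 0.025 0 0 0 0.6;0.0068 0.028 0.018 0 0 0 0.6;0 0 0.01 0 0 0 0.6;0 0 0 0 0 0 0.6'
python3 - <<'E'
from h import *
go(.606,-.022,.01,-54)
c=snap('wrist','w7')
im=cv2.cvtColor(c['pixels'],cv2.COLOR_RGB2BGR)
cv2.imwrite('pics/w7a.png',cv2.resize(im[130:330,120:400],None,fx=2.8,fy=2.8,interpolation=cv2.INTER_CUBIC))
E
```

```text
t: 11.88
tcp_pos: [0.6042, -0.0223, 0.0594]
eef_rot: [-2.986, -0.97, 0.004]
ft_force: [-0.2, -0.1, -0.3]
opening: 0.0548
tcp [ 0.6042 -0.0223  0.0594] yaw -54.0 tilt 0.17 q [-0.16  0.66  1.49  0.    0.99  0.78] F [-0.2 -0.1 -0.3] open 0.0548 t 11.875
wz -0.0 | alt 180.0 | shift now-axes [0.0017 0.0009 0.0494] | shift after-turn axes [0.0017 0.0009 0.0494]
```

View pics/w7a.png

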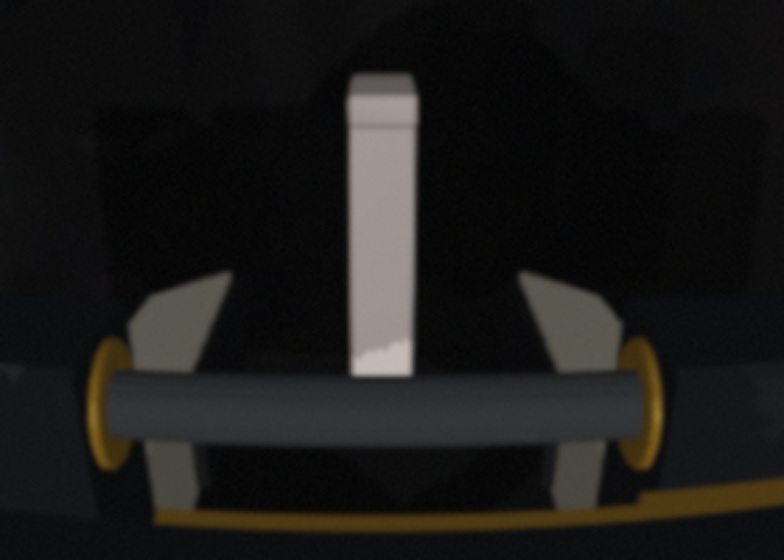

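Run:
```python
from h import *
c=load('w7');s=ctrl.sense();Rm=rot(s['eef_rot']);t=np.array(s['tcp_pos'])
for x in (348,419):
    print((Rm.T@(onz(c,(x+.5)/2.8-.5+120,(95+.5)/2.8-.5+130,.032,True)-t)).round(4))
go(.606,-.022,.01,-54)
```

```text
[ 0.0433 -0.0063  0.0283]
[0.0434 0.0097 0.0283]
tcp [ 0.6047 -0.0223  0.0603] yaw -54.01 tilt 0.08 q [-0.16  0.65  1.49  0.    0.99  0.78] F [-0.1 -0.5 -0.1] open 0.0553 t 11.925
wz -0.01 | alt 179.99 | shift now-axes [0.0013 0.0006 0.0503] | shift after-turn axes [0.0013 0.0006 0.0503]
```

```bash
python3 -m handwheel '0.0005 0.001 0.02 0 0 0 0.6;0 0 0.02 0 0 0 0.6;0 0 0.01 0 0 0 0.6;0 0 0 0 0 0 0.6;0 0 0 0 0 0 0;0 0 0 0 0 0 0;0 0 0 0 0 0 0;0 0 0 0 0 0 0;0 0 0 0 0 0 0'
python3 - <<'E'
from h import *
go(.606,-.022,.01,-54)
E
```

```text
t: 13.05
tcp_pos: [0.6065, -0.0237, 0.0105]
eef_rot: [-2.989, -0.968, -0.0]
ft_force: [-0.2, -0.8, 1.0]
opening: 0.0158
tcp [ 0.6065 -0.0237  0.0105] yaw -54.13 tilt 0.01 q [-0.17  0.72  1.52  0.    0.89  0.78] F [-0.2 -0.8  1. ] open 0.0158 t 13.05
wz -0.13 | alt 179.87 | shift now-axes [ 0.0006 -0.0017  0.0005] | shift after-turn axes [ 0.0006 -0.0017  0.0005]
```

```bash
python3 -m handwheel '0 0 -0.02 0 0 0 0;0 0 -0.04 0 0 0 0;0 0 -0.04 0 0 0 0;0 0 -0.03 0 0 -9.75 0;0 0 0 0 0 -9.75 0;0 0 0 0 0 -9.75 0;0 0 0 0 0 -9.75 0;0 0 0 0 0 -9.75 0;0 0 0 0 0 -9.75 0;0 0 0 0 0 -9.75 0;0 0 0 0 0 0 0'
python3 - <<'E'
from h import *
go(.626,.1992,.085,14.15)
E
```

```text
t: 14.42
tcp_pos: [0.6063, -0.0237, 0.1402]
eef_rot: [-1.933, -2.476, 0.0]
ft_force: [0.1, 0.1, 0.1]
opening: 0.0158
tcp [ 0.6063 -0.0237  0.1402] yaw 14.04 tilt 0.02 q [-0.17  0.57  1.41  0.    1.17 -0.41] F [0.1 0.1 0.1] open 0.0158 t 14.425
wz -0.11 | alt 179.89 | shift now-axes [0.2114 0.0732 0.0552] | shift after-turn axes [0.2113 0.0736 0.0552]
```

```bash
python3 -m handwheel '0.0264 0.0092 0 0 0 -0.1 0;0.0264 0.0092 0 0 0 0 0;0.0264 0.0092 0 0 0 0 0;0.0264 0.0092 0 0 0 0 0;0.0264 0.0092 0 0 0 0 0;0.0264 0.0092 0 0 0 0 0;0.0264 0.0092 0 0 0 0 0;0.0264 0.0092 0 0 0 0 0;0 0 0.02 0 0 0 0;0 0 0.025 0 0 0 0;0 0 0.01 0 0 0 0;0 0 0 0 0 0 0'
python3 - <<'E'
from h import *
c=snap('wrist','w8')
go(.626,.1992,.0545,14.15)
im=cv2.cvtColor(c['pixels'],cv2.COLOR_RGB2BGR)
cv2.imwrite('pics/w8a.png',cv2.resize(im[130:330,100:360],None,fx=3,fy=3,interpolation=cv2.INTER_CUBIC))
E
```

```text
t: 15.92
tcp_pos: [0.6256, 0.199, 0.0849]
eef_rot: [-1.931, -2.477, 0.002]
ft_force: [0.2, 0.3, -0.5]
opening: 0.0159
tcp [0.6262 0.1991 0.0858] yaw 14.15 tilt 0.03 q [ 0.19  0.71  1.3   0.    1.13 -0.06] F [ 0.6  0.2 -0.3] open 0.0159 t 15.975
wz -0.0 | alt 180.0 | shift now-axes [ 0.0002 -0.0002  0.0313] | shift after-turn axes [ 0.0002 -0.0002  0.0313]
```

View pics/w8a.png

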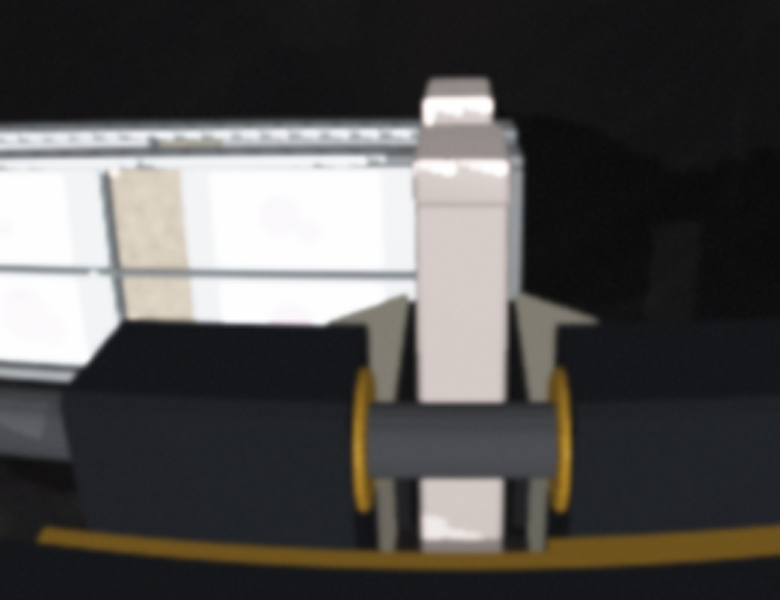

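Run:
```python
from h import *
c=load('w8');s=ctrl.sense();Rm=rot(s['eef_rot']);t=np.array(s['tcp_pos'])
def T(x,y,z):
    u,v=(x+.5)/3-.5+100,(y+.5)/3-.5+130
    return (Rm.T@(onz(c,u,v,z,True)-t)).round(4)
print('end',T(525,165,.05),T(523,250,.05),T(522,285,.05))
print('held',T(413,168,t[2]+.022),T(509,166,t[2]+.022))
print('long edge',T(340,153,.05),T(520,153,.05))
```

```text
end [0.0279 0.0143 0.0358] [0.0078 0.0142 0.0358] [-0.0009  0.0142  0.0358]
held [ 0.0416 -0.0075 -0.022 ] [ 0.0419  0.0075 -0.022 ]
long edge [ 0.0307 -0.0271  0.0358] [0.0306 0.0131 0.0358]
```

```bash
python3 -m handwheel '0.0005 0.0008 0.01 0 0 0 0;0 0 0.012 0 0 0 0;0 0 0.006 0 0 0 0;0 0 0.002 0 0 0 0;0 0 0.0012 0 0 0 0;0 0 0.0008 0 0 0 0;0 0 0 0 0 0 0'
python3 - <<'E'
from h import *
go(.626,.1992,.0545,14.15)
E
```

```text
t: 16.85
tcp_pos: [0.6266, 0.1998, 0.0545]
eef_rot: [1.929, 2.479, 0.001]
ft_force: [-3.8, -1.0, 4.0]
opening: 0.016
tcp [0.6266 0.1998 0.0545] yaw 14.23 tilt 0.03 q [ 0.19  0.74  1.33  0.    1.07 -0.06] F [-3.8 -1.   4. ] open 0.016 t 16.85
wz 0.08 | alt -179.92 | shift now-axes [-0.0005 -0.0007  0.    ] | shift after-turn axes [-0.0005 -0.0007  0.    ]
```

```bash
python3 -m handwheel '0 0 0 0 0 0 0.35;0 0 0 0 0 0 0.35;0 0 0 0 0 0 0.35;0 0 -0.01 0 0 0 0.35;0 0 -0.03 0 0 0 0.5;0 0 -0.04 0 0 0 0.5;-0.02 -0.02 -0.04 0 0 0 0.6;-0.03 -0.03 -0.02 0 0 0 0.6;-0.03 -0.03 0 0 0 0 0.6;0 0 0 0 0 0 0.6;0 0 0 0 0 0 0.6'
python3 - <<'E'
from h import *
c=snap('wrist','w9');t=snap('top','top9')
go(.5137,-.2207,.15,89.5)
im=cv2.cvtColor(c['pixels'],cv2.COLOR_RGB2BGR)
cv2.imwrite('pics/w9a.png',cv2.resize(im[60:190,180:400],None,fx=3.5,fy=3.5,interpolation=cv2.INTER_CUBIC))
E
```

```text
t: 18.23
tcp_pos: [0.5692, 0.1029, 0.1941]
eef_rot: [1.929, 2.478, 0.002]
ft_force: [0.1, 0.1, -0.6]
opening: 0.0554
tcp [0.5692 0.1034 0.1934] yaw 14.27 tilt 0.03 q [ 0.05  0.47  1.42  0.    1.25 -0.2 ] F [ 0.8  0.2 -0.2] open 0.0549 t 18.325
wz -75.23 | alt 104.77 | shift now-axes [-0.3004 -0.1337  0.0433] | shift after-turn axes [ 0.0526 -0.3246  0.0433]
```

View pics/w9a.png

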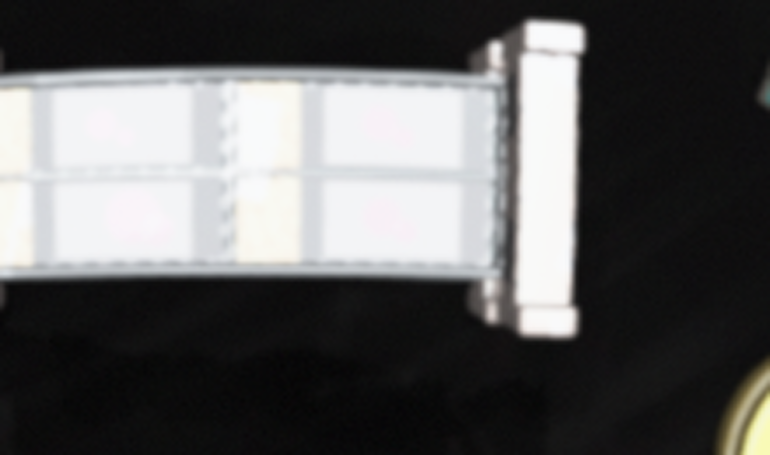

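Run:
```python
from h import *
c=load('w9')
im=cv2.cvtColor(c['pixels'],cv2.COLOR_RGB2BGR)
cv2.imwrite('pics/w9b.png',cv2.resize(im[60:190,100:360],None,fx=3,fy=3,interpolation=cv2.INTER_CUBIC))
P=np.array([onz(c,(x+.5)/3.5-.5+180,(y+.5)/3.5-.5+60,.076,True)[:2] for x,y in [(523,21),(585,24),(578,337),(518,336)]])
print(P.round(4),P.mean(0))
```

```text
[[0.6083 0.2391]
 [0.6251 0.244 ]
 [0.6468 0.16  ]
 [0.63   0.1556]] [0.62753685 0.19968599]
```

View pics/w9b.png

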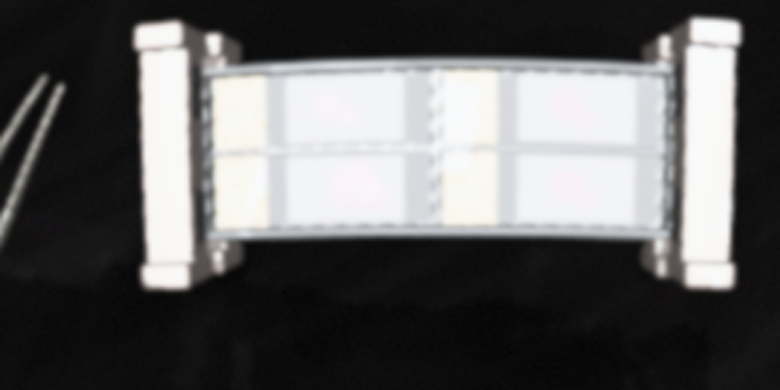

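```bash
python3 -m handwheel '-0.03 -0.015 0 0 0 -9.4 1;-0.03 -0.015 0 0 0 -9.4 1;0 0 0 0 0 -9.4 1;0 0 0 0 0 -9.4 1;0 0 0 0 0 -9.4 1;0 0 0 0 0 -9.4 1;0 0 0 0 0 -9.4 1;0 0 0 0 0 -9.4 1;0 0 0 0 0 0 1'
python3 - <<'E'
from h import *
go(.56,-.2207,.20,89.5)
E
```

```text
t: 19.45
tcp_pos: [0.5602, 0.0371, 0.1931]
eef_rot: [-0.016, -3.141, -0.0]
ft_force: [0.1, 0.1, 0.6]
opening: 0.0915
tcp [0.5602 0.0371 0.1931] yaw 89.41 tilt 0.02 q [-0.07  0.44  1.47  0.    1.23 -1.63] F [0.1 0.1 0.6] open 0.0915 t 19.45
wz -0.09 | alt 179.91 | shift now-axes [-0.0025 -0.2578 -0.007 ] | shift after-turn axes [-0.0021 -0.2578 -0.007 ]
```

```bash
python3 -m handwheel '0 -0.032 0 0 0 0 1;0 -0.032 0 0 0 0 1;0 -0.032 0 0 0 0 1;0 -0.032 0 0 0 0 1;0 -0.032 0 0 0 0 1;0 -0.032 0 0 0 0 1;0 -0.032 0 0 0 0 1;0 -0.032 0 0 0 0 1;0 0 0 0 0 0 1;0 0 0 0 0 0 1'
python3 - <<'E'
from h import *
go(.5137,-.2207,.20,89.5)
c=snap('wrist','w10')
for p in [(.5978,-.2214,.015),(.4296,-.22,.015)]: print(proj(c,p,True))
E
```

```text
t: 20.7
tcp_pos: [0.5574, -0.2188, 0.1931]
eef_rot: [-0.018, -3.141, -0.001]
ft_force: [0.6, -0.4, -0.2]
opening: 0.0918
tcp [ 0.5574 -0.2188  0.1931] yaw 89.33 tilt 0.05 q [-0.5   0.5   1.36  0.    1.28 -2.06] F [ 0.6 -0.4 -0.2] open 0.0918 t 20.7
wz -0.17 | alt 179.83 | shift now-axes [ 0.0437 -0.0024 -0.0069] | shift after-turn axes [ 0.0437 -0.0022 -0.0069]
(np.float64(250.9159545568135), np.float64(210.50596129803407))
(np.float64(250.34493520242017), np.float64(66.01578160150936))
```

View pics/w10.png

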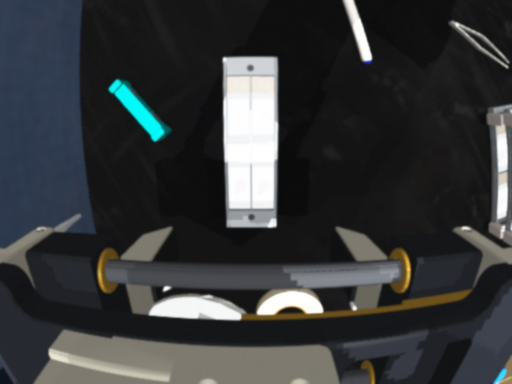

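Run:
```python
from h import *
c=load('w10')
A=mark(c,250,68,5);B=mark(c,251,216,5);P,Q=onz(c,*A,.015,True),onz(c,*B,.015,True)
print(A,B,P,Q,np.linalg.norm(P-Q),(P+Q)/2,np.degrees(np.arctan2(*(Q-P)[:2][::-1])))
m=(P+Q)/2; a=np.degrees(np.arctan2(*(Q-P)[:2][::-1]))
s=ctrl.sense();print((rot(s['eef_rot']).T@(m-np.array(s['tcp_pos']))).round(4))
go(m[0],m[1],.003,90+a)
```

```text
(np.float64(249.9451827242525), np.float64(67.5326688815061)) (np.float64(251.0447598253275), np.float64(216.6146288209607)) [ 0.43135206 -0.22046227  0.015     ] [ 0.60558261 -0.22134993  0.015     ] 0.17423281673312999 [ 0.51846734 -0.2209061   0.015     ] -0.29190233719502423
[ 0.0388 -0.0029  0.1782]
tcp [ 0.5574 -0.2185  0.1932] yaw 89.4 tilt 0.04 q [-0.5   0.5   1.36  0.    1.28 -2.06] F [ 0.2 -0.1  0.4] open 0.0916 t 20.75
wz -0.31 | alt 179.69 | shift now-axes [ 0.0388 -0.0029  0.1902] | shift after-turn axes [ 0.0389 -0.0027  0.1902]
```

```bash
python3 -m handwheel '0.02 -0.0018 0.01 0 0 -0.3 1;0.019 -0.0017 0.02 0 0 0 1;0 0 0.03 0 0 0 1;0 0 0.03 0 0 0 1;0 0 0.03 0 0 0 1;0 0 0.02 0 0 0 1;0 0 0 0 0 0 1;0 0 0 0 0 0 1'
python3 - <<'E'
from h import *
go(.5185,-.2216,.003,89.7)
c=snap('wrist','w11')
im=cv2.cvtColor(c['pixels'],cv2.COLOR_RGB2BGR)
cv2.imwrite('pics/w11.png',im)
E
```

```text
t: 21.75
tcp_pos: [0.5189, -0.2225, 0.0543]
eef_rot: [0.007, 3.14, -0.001]
ft_force: [-0.4, 0.1, -0.3]
opening: 0.0916
tcp [ 0.5189 -0.2225  0.0543] yaw 89.75 tilt 0.08 q [-0.54  0.6   1.62  0.    0.91 -2.11] F [-0.4  0.1 -0.3] open 0.0916 t 21.75
wz 0.05 | alt -179.95 | shift now-axes [0.0005 0.0009 0.0513] | shift after-turn axes [0.0005 0.0009 0.0513]
```

View pics/w11.png

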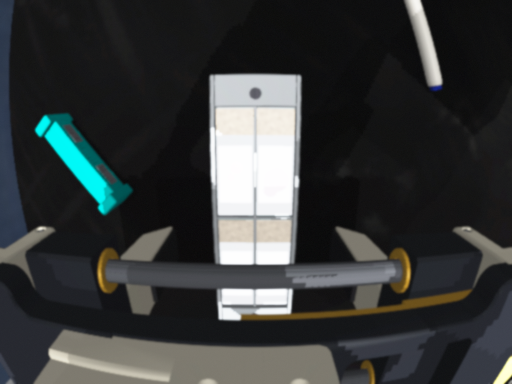

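```bash
python3 - <<'E'
from h import *
c=load('w11');s=ctrl.sense();A=mark(c,255,93,7);print(A,(rot(s['eef_rot']).T@(onz(c,*A,.015,True)-np.array(s['tcp_pos']))).round(4))
go(.5185,-.2216,.003,89.7)
E
python3 -m handwheel '0 0.0008 0.02 0 0 0 1;0 0 0.02 0 0 0 1;0 0 0.008 0 0 0 1;0 0 0.003 0 0 0 1;0 0 0 0 0 0 1'
python3 - <<'E'
from h import *
go(.5185,-.2216,.003,89.7)
E
```

```text
(np.float64(254.92106135986734), np.float64(92.94825870646766)) [0.0878 0.0017 0.0394]
tcp [ 0.519  -0.2228  0.0546] yaw 89.75 tilt 0.11 q [-0.54  0.6   1.62  0.    0.91 -2.11] F [ 0.  -0.3  1.2] open 0.0918 t 21.8
wz 0.05 | alt -179.95 | shift now-axes [0.0006 0.0012 0.0516] | shift after-turn axes [0.0006 0.0012 0.0516]
t: 22.42
tcp_pos: [0.5186, -0.2222, 0.003]
eef_rot: [0.007, 3.141, -0.001]
ft_force: [-0.2, 0.8, -0.2]
opening: 0.0914
tcp [ 0.5186 -0.2222  0.003 ] yaw 89.73 tilt 0.06 q [-0.54  0.68  1.66  0.    0.8  -2.11] F [-0.2  0.8 -0.2] open 0.0914 t 22.425
wz 0.03 | alt -179.97 | shift now-axes [0.0001 0.0006 0.    ] | shift after-turn axes [0.0001 0.0006 0.    ]
```

```bash
python3 -m handwheel '0 0.0005 0 0 0 0 1;0 0 0 0 0 0 0.4;0 0 0 0 0 0 0.4;0 0 0 0 0 0 0.4;0 0 0 0 0 0 0;0 0 0 0 0 0 0;0 0 0 0 0 0 0;0 0 -0.005 0 0 0 0;0 0 -0.01 0 0 0 0;0 0 0 0 0 0 0;0 0 0 0 0 0 0'
python3 - <<'E'
from h import *
go(.5185,-.2216,.20,89.7)
c=snap('wrist','w12');print(ctrl.sense()['ft_torque'])
E
```

```text
t: 23.8
tcp_pos: [0.5182, -0.2215, 0.0175]
eef_rot: [0.007, 3.141, 0.0]
ft_force: [-0.7, 0.3, -3.3]
opening: 0.0596
tcp [ 0.5182 -0.2215  0.0175] yaw 89.73 tilt 0.01 q [-0.54  0.65  1.65  0.    0.84 -2.11] F [-0.7  0.3 -3.3] open 0.0596 t 23.8
wz 0.03 | alt -179.97 | shift now-axes [-3.000e-04 -1.000e-04 -1.825e-01] | shift after-turn axes [-3.000e-04 -1.000e-04 -1.825e-01]
[ 0.06458958 -0.01388117 -0.04426046]
```

View pics/w12.png

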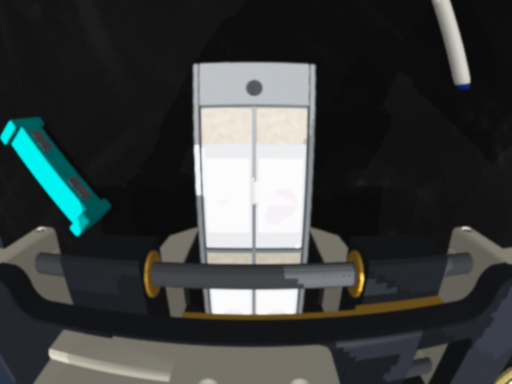

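```bash
python3 - <<'E'
from h import *
c=load('w12');s=ctrl.sense();A=mark(c,254,87,10);print(A,(rot(s['eef_rot']).T@(onz(c,*A,s['tcp_pos'][2]+.012,True)-np.array(s['tcp_pos']))).round(4))
E
python3 -m handwheel '0 0 -0.015 0 0 0 0;0 0 -0.025 0 0 0 0;0 0 -0.025 0 0 0 0;0 0 -0.025 0 0 0 0;0 0 -0.025 0 0 -3 0;0 0 -0.015 0 0 -3 0;0 0 0 0 0 -3 0;0 0 0 0 0 -3 0;0 0 0 0 0 -2.4 0;0 0 0 0 0 0 0'
python3 - <<'E'
from h import *
go(.5417,.1781,.15,104.15)
E
```

```text
(np.float64(253.78147233918978), np.float64(87.55815304196312)) [ 0.087   0.0005 -0.012 ]
t: 25.1
tcp_pos: [0.5182, -0.2215, 0.1482]
eef_rot: [-0.386, 3.117, -0.001]
ft_force: [0.1, 0.1, -3.4]
opening: 0.0597
tcp [ 0.5182 -0.2215  0.1482] yaw 104.11 tilt 0.04 q [-0.54  0.48  1.53  0.    1.13 -2.36] F [ 0.1  0.1 -3.4] open 0.0597 t 25.1
wz -0.04 | alt 179.96 | shift now-axes [-0.1202  0.3819 -0.0019] | shift after-turn axes [-0.1205  0.3818 -0.0019]
```

```bash
python3 -m handwheel '-0.0035 0.011 0 0 0 0 0;-0.007 0.022 0 0 0 0 0;-0.0075 0.024 0 0 0 0 0;-0.0075 0.024 0 0 0 0 0;-0.0075 0.024 0 0 0 0 0;-0.0075 0.024 0 0 0 0 0;-0.0075 0.024 0 0 0 0 0;-0.0075 0.024 0 0 0 0 0;-0.0075 0.024 0 0 0 0 0;-0.0075 0.024 0 0 0 0 0;-0.0075 0.024 0 0 0 0 0;-0.0075 0.024 0 0 0 0 0;-0.0075 0.024 0 0 0 0 0;-0.0075 0.024 0 0 0 0 0;-0.0075 0.024 0 0 0 0 0;-0.0075 0.024 0 0 0 0 0;-0.0047 0.013 0 0 0 0 0;0 0 0 0 0 0 0;0 0 0 0 0 0 0'
python3 - <<'E'
from h import *
go(.5417,.1781,.11,104.15)
c=snap('wrist','w13');t=snap('top','top13')
E
```

```text
t: 27.48
tcp_pos: [0.5414, 0.1776, 0.1474]
eef_rot: [0.386, -3.118, 0.001]
ft_force: [0.1, -0.1, -2.4]
opening: 0.0598
tcp [0.5414 0.1776 0.1474] yaw 104.1 tilt 0.03 q [ 0.18  0.5   1.51 -0.    1.13 -1.63] F [ 0.1 -0.1 -2.4] open 0.0598 t 27.475
wz -0.05 | alt 179.95 | shift now-axes [-0.0004  0.0004  0.0374] | shift after-turn axes [-0.0004  0.0004  0.0374]
```

View pics/w13.png

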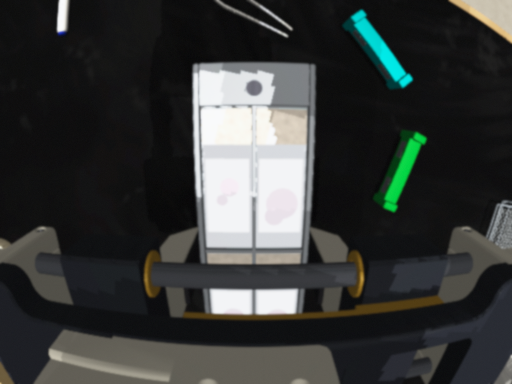

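```bash
python3 -m handwheel '-0.0004 0.0004 0.01 0 0 0 0;0 0 0.02 0 0 0 0;0 0 0.02 0 0 0 0;0 0 0.01 0 0 0 0;0 0 0.002 0 0 0 0;0 0 0 0 0 0 0;0 0 0 0 0 0 0'
python3 - <<'E'
from h import *
go(.5417,.1781,.073,104.15)
c=snap('wrist','w14');t=snap('top','top14');s=snap('scene','s14')
im=cv2.cvtColor(t['pixels'],cv2.COLOR_RGB2BGR)[110:230,110:260]
im2=cv2.cvtColor(s['pixels'],cv2.COLOR_RGB2BGR)[130:230,160:260]
a=cv2.resize(im,(450,360),interpolation=cv2.INTER_CUBIC);b=cv2.resize(im2,(350,350),interpolation=cv2.INTER_CUBIC)
o=np.zeros((360,800,3),np.uint8);o[:,:450]=a;o[:350,450:]=b;cv2.imwrite('pics/ts14.png',o)
E
```

```text
t: 28.45
tcp_pos: [0.5423, 0.1788, 0.0862]
eef_rot: [-0.386, 3.116, 0.0]
ft_force: [0.4, 0.3, -3.9]
opening: 0.0595
tcp [0.5423 0.1788 0.0862] yaw 104.12 tilt 0.08 q [ 0.18  0.57  1.58  0.    0.99 -1.63] F [ 0.4  0.3 -3.9] open 0.0595 t 28.45
wz -0.03 | alt 179.97 | shift now-axes [ 0.0008 -0.0005  0.0132] | shift after-turn axes [ 0.0008 -0.0005  0.0132]
```

View pics/w14.png

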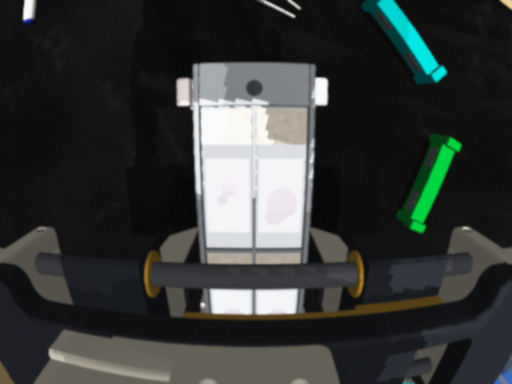

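View pics/ts14.png

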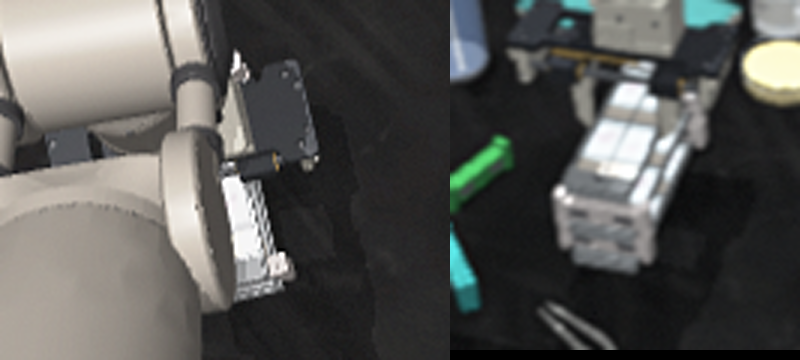

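Run:
```python
from h import *
c=load('w14');s=ctrl.sense();Rm=rot(s['eef_rot']);t=np.array(s['tcp_pos']);T=lambda u,v,z:(Rm.T@(onz(c,u,v,z,True)-t)).round(4)
g=cv2.cvtColor(c['pixels'],cv2.COLOR_RGB2GRAY)
for v in (88,92,96,100): print(v,g[v,170:200].tolist(),g[v,308:334].tolist())
im=cv2.cvtColor(c['pixels'],cv2.COLOR_RGB2BGR)
cv2.imwrite('pics/w14a.png',cv2.resize(im[55:125,165:340],None,fx=4.5,fy=4.5,interpolation=cv2.INTER_CUBIC))
go(.5417,.1781,.073,104.15)
```

```text
88 [19, 19, 21, 18, 21, 48, 103, 159, 194, 207, 210, 212, 214, 215, 216, 217, 216, 206, 185, 149, 116, 129, 160, 158, 153, 158, 157, 141, 126, 138] [120, 109, 108, 120, 131, 151, 183, 221, 244, 250, 251, 250, 251, 251, 251, 251, 250, 247, 230, 154, 65, 21, 14, 14, 15, 14]
92 [18, 18, 19, 18, 20, 39, 93, 155, 194, 207, 211, 213, 214, 215, 216, 217, 215, 207, 187, 154, 117, 113, 131, 143, 151, 159, 159, 140, 123, 138] [117, 104, 108, 133, 169, 200, 218, 234, 246, 250, 250, 250, 250, 251, 251, 250, 250, 246, 229, 155, 65, 20, 14, 14, 14, 15]
96 [13, 15, 16, 16, 18, 36, 99, 166, 197, 207, 212, 213, 214, 215, 216, 217, 217, 209, 191, 156, 123, 117, 133, 145, 152, 159, 160, 147, 134, 148] [114, 100, 115, 159, 201, 212, 215, 231, 245, 250, 251, 250, 251, 251, 250, 250, 249, 246, 232, 173, 87, 29, 15, 14, 14, 15]
100 [12, 12, 13, 12, 16, 36, 88, 149, 190, 208, 215, 221, 225, 227, 228, 226, 222, 212, 191, 158, 125, 130, 161, 165, 162, 166, 164, 153, 161, 204] [114, 99, 105, 121, 128, 134, 165, 221, 244, 250, 250, 251, 250, 251, 250, 250, 249, 244, 223, 149, 66, 25, 13, 15, 14, 14]
tcp [0.5421 0.1788 0.0859] yaw 104.13 tilt 0.06 q [ 0.18  0.57  1.58  0.    0.99 -1.63] F [ 0.3  0.6 -2.9] open 0.0597 t 28.6
wz -0.02 | alt 179.98 | shift now-axes [ 0.0006 -0.0006  0.0129] | shift after-turn axes [ 0.0006 -0.0006  0.0129]
```

View pics/w14a.png

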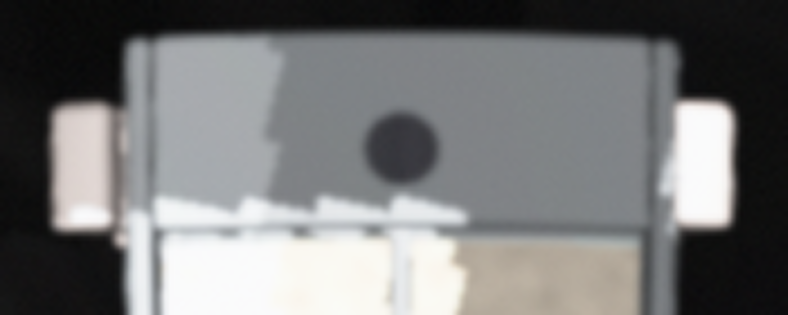

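Run:
```python
from h import *
c=load('w14');s=ctrl.sense();Rm=rot(s['eef_rot']);t=np.array(s['tcp_pos']);T=lambda u,v,z:(Rm.T@(onz(c,u,v,z,True)-t)).round(4)
print(T(176.2,92,.076),T(327.2,92,.076),'tray',T(192.7,92,t[2]+.012),T(315.7,92,t[2]+.012))
print('mark',T(*mark(c,254,88,10),t[2]+.012),'lug x ends', T(320,77.5,.076),T(320,105.5,.076),T(180,77.5,.076),T(180,105.5,.076))
```

```text
[ 0.0873 -0.0436  0.0098] [0.0873 0.0421 0.0098] tray [ 0.0852 -0.0295 -0.0121] [ 0.0853  0.0308 -0.0121]
mark [ 0.0867  0.0004 -0.0121] lug x ends [0.0955 0.0378 0.0098] [0.0792 0.038  0.0099] [ 0.0956 -0.0413  0.0098] [ 0.0794 -0.0415  0.0099]
```

```bash
python3 -m handwheel '0.0004 -0.0012 0.002 0 0 0 0;0 0 0.003 0 0 0 0;0 0 0.003 0 0 0 0;0 0 0.002 0 0 0 0;0 0 0.001 0 0 0 0;0 0 0.0005 0 0 0 0;0 0 0 0 0 0 0'
python3 - <<'E'
from h import *
go(.5417,.1781,.073,104.15)
c=snap('wrist','w15')
s=ctrl.sense();Rm=rot(s['eef_rot']);t=np.array(s['tcp_pos'])
im=cv2.cvtColor(c['pixels'],cv2.COLOR_RGB2BGR)
cv2.imwrite('pics/w15a.png',cv2.resize(im[55:125,165:340],None,fx=4.5,fy=4.5,interpolation=cv2.INTER_CUBIC))
E
```

```text
t: 29.48
tcp_pos: [0.5418, 0.1775, 0.0739]
eef_rot: [-0.386, 3.118, 0.0]
ft_force: [1.1, -0.9, -3.4]
opening: 0.0596
tcp [0.5418 0.1775 0.0739] yaw 104.13 tilt 0.01 q [ 0.18  0.58  1.59  0.    0.97 -1.64] F [ 1.1 -0.9 -3.4] open 0.0596 t 29.475
wz -0.02 | alt 179.98 | shift now-axes [-0.0001  0.0006  0.0009] | shift after-turn axes [-0.0001  0.0006  0.0009]
```

View pics/w15a.png

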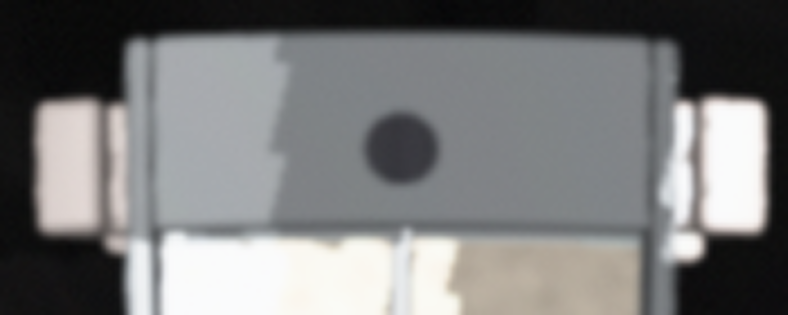

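Tray lies between the near bridge's lugs with equal gaps on both sides (lugs at x≈68 and 735 in the crop). Final lowering to contact follows.

```bash
python3 -m handwheel '0 0 0.0005 0 0 0 0;0 0 0.0005 0 0 0 0;0 0 0.0004 0 0 0 0;0 0 0 0 0 0 0;0 0 0 0 0 0 0'
python3 - <<'E'
from h import *
go(.5417,.1781,.073,104.15)
print(ctrl.sense()['ft_torque'])
E
```

```text
t: 30.15
tcp_pos: [0.5418, 0.1775, 0.0725]
eef_rot: [-0.386, 3.118, 0.0]
ft_force: [1.1, 0.9, -2.8]
opening: 0.0599
tcp [0.5418 0.1775 0.0725] yaw 104.12 tilt 0.01 q [ 0.18  0.58  1.59  0.    0.96 -1.64] F [ 1.1  0.9 -2.8] open 0.0599 t 30.15
wz -0.03 | alt 179.97 | shift now-axes [-0.0001  0.0006 -0.0005] | shift after-turn axes [-0.0001  0.0006 -0.0005]
[0.0023648  0.00783199 0.00100652]
```

```bash
python3 -m handwheel '0 0 0.0005 0 0 0 0;0 0 0.0003 0 0 0 0;0 0 0 0 0 0 0;0 0 0 0 0 0 0'
python3 - <<'E'
from h import *
go(.5417,.1781,.073,104.15)
E
```

```text
t: 30.65
tcp_pos: [0.5418, 0.1775, 0.0724]
eef_rot: [-0.386, 3.117, 0.0]
ft_force: [-1.3, -1.0, 5.6]
opening: 0.0591
tcp [0.5418 0.1775 0.0724] yaw 104.13 tilt 0.04 q [ 0.18  0.58  1.59  0.    0.96 -1.64] F [-1.3 -1.   5.6] open 0.0591 t 30.65
wz -0.02 | alt 179.98 | shift now-axes [-0.      0.0007 -0.0006] | shift after-turn axes [-0.      0.0007 -0.0006]
```

```bash
python3 -m handwheel '0 0 -0.0004 0 0 0 0;0 0 0 0 0 0 0.7;0 0 0 0 0 0 0.9;0 0 0 0 0 0 1;0 0 0 0 0 0 1;0 0 -0.005 0 0 0 1;0 0 -0.02 0 0 0 1;0 0 -0.04 0 0 0 1;0 0 -0.04 0 0 0 1;0 0 -0.04 0 0 0 1;0 0 0 0 0 0 1'
python3 - <<'E'
from h import *
c=snap('wrist','w16')
go(.5417,.1781,.073,104.15)
s=ctrl.sense();Rm=rot(s['eef_rot']);t=np.array(s['tcp_pos'])
im=cv2.cvtColor(c['pixels'],cv2.COLOR_RGB2BGR)
cv2.imwrite('pics/w16a.png',cv2.resize(im[60:340,140:380],None,fx=2.1,fy=2.1,interpolation=cv2.INTER_CUBIC))
E
```

```text
t: 32.02
tcp_pos: [0.5434, 0.1778, 0.221]
eef_rot: [-0.385, 3.11, 0.001]
ft_force: [-0.4, 0.0, -0.7]
opening: 0.0919
tcp [0.5423 0.1776 0.2187] yaw 104.13 tilt 0.19 q [ 0.18  0.43  1.41  0.    1.3  -1.64] F [-0.8  0.3 -0.7] open 0.0917 t 32.075
wz -0.02 | alt 179.98 | shift now-axes [0.0009 0.0007 0.1457] | shift after-turn axes [0.0009 0.0007 0.1457]
```

View pics/w16a.png

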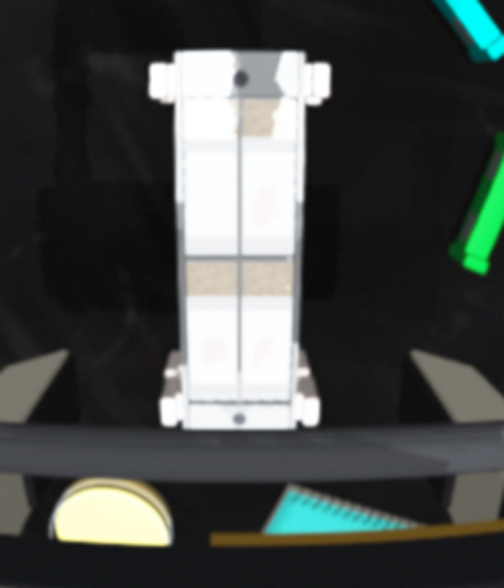

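```bash
python3 -m handwheel '0 -0.03 0 0 0 0 1;0 -0.03 0 0 0 0 1;0 -0.03 0 0 0 0 1;0 -0.03 0 0 0 0 1;0 -0.03 0 0 0 0 1;0 -0.03 0 0 0 0 1;0 -0.03 0 0 0 0 1;0 -0.03 0 0 0 0 1;0 -0.03 0 0 0 0 1;0 0 0 0 0 0 1;0 0 0 0 0 0 1'
python3 - <<'E'
from h import *
c=load('w16')
def px(x,y): return (x+.5)/2.1-.5+140,(y+.5)/2.1-.5+60
A=mark(c,*px(240,78),6);B=mark(c,*px(238,418),5);P,Q=onz(c,*A,.085,True),onz(c,*B,.085,True)
print('marks',P.round(4),Q.round(4),np.linalg.norm(P-Q).round(4),((P+Q)/2).round(4),np.degrees(np.arctan2(*(Q-P)[:2][::-1])).round(2))
t=snap('top','top17');s=snap('scene','s17')
a=cv2.resize(cv2.cvtColor(t['pixels'],cv2.COLOR_RGB2BGR)[120:220,140:230],None,fx=4,fy=4,interpolation=cv2.INTER_CUBIC)
b=cv2.resize(cv2.cvtColor(s['pixels'],cv2.COLOR_RGB2BGR)[135:225,170:260],None,fx=4.4,fy=4.4,interpolation=cv2.INTER_CUBIC)
o=np.zeros((400,780,3),np.uint8);o[:400,:360]=a;o[:b.shape[0],370:370+b.shape[1]]=b;cv2.imwrite('pics/ts17.png',o)
go(.5,0,.2,90)
E
```

```text
t: 33.45
tcp_pos: [0.607, -0.0838, 0.2159]
eef_rot: [0.386, -3.116, -0.002]
ft_force: [0.6, -0.6, -0.0]
opening: 0.0919
marks [0.457  0.1576 0.085 ] [0.6281 0.1995 0.085 ] 0.1761 [0.5425 0.1785 0.085 ] 13.76
tcp [ 0.6072 -0.0833  0.2166] yaw 104.18 tilt 0.07 q [-0.26  0.51  1.28  0.    1.35 -2.08] F [-0.5 -0.2  1.3] open 0.0916 t 33.55
wz 14.18 | alt -165.82 | shift now-axes [0.0835 0.1071 0.0168] | shift after-turn axes [0.1072 0.0833 0.0168]
```

View pics/ts17.png

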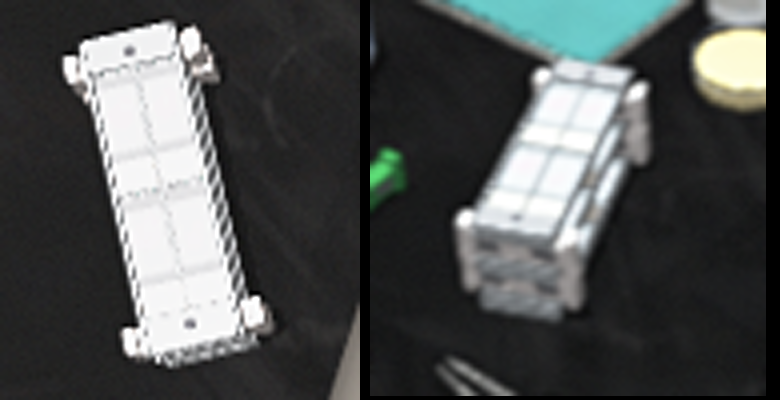

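View pics/top17.png

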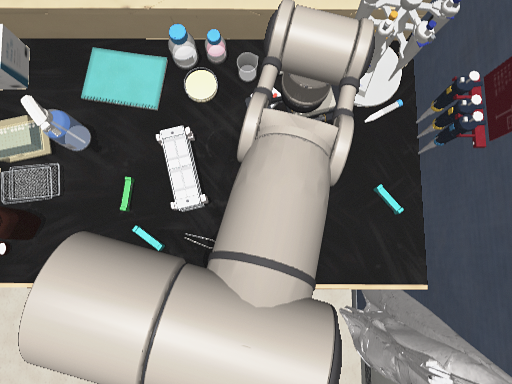

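The layers look right, but the mark spacing read 176.1 instead of 174 while the arm was still settling, so I'll re-measure from a steady view.

```bash
python3 -m handwheel '0.02 0.02 0 0 0 9 1;0.02 0.02 0 0 0 10 1;0.02 0.02 0 0 0 10 1;0 0.02 0 0 0 10 1;0 0.02 0 0 0 10 1;0 0 0 0 0 10 1;0 0 0 0 0 10 1;0 0 0 0 0 10 1;0 0 0 0 0 10 1;0 0 0 0 0 0 1;0 0 0 0 0 0 1;0 0 0 0 0 0 1'
python3 - <<'E'
from h import *
c=snap('wrist','w18');go(.54,.08,.2,14.15)
for p in [(.457,.157,.085),(.626,.1992,.085)]: print(proj(c,p,True))
E
```

```text
t: 35.05
tcp_pos: [0.5569, 0.0076, 0.2171]
eef_rot: [-1.907, -2.497, -0.0]
ft_force: [-0.4, -0.4, -0.1]
opening: 0.0917
tcp [0.5569 0.0075 0.2171] yaw 15.22 tilt 0.01 q [-0.12  0.41  1.45  0.    1.28 -0.39] F [ 0.3 -0.4  0.6] open 0.0917 t 35.1
wz 1.07 | alt -178.93 | shift now-axes [0.0744 0.0027 0.0171] | shift after-turn axes [0.0745 0.0013 0.0171]
(np.float64(194.51106278976548), np.float64(20.987158965243736))
(np.float64(368.1421491029487), np.float64(30.6279003053441))
```

View pics/w18.png

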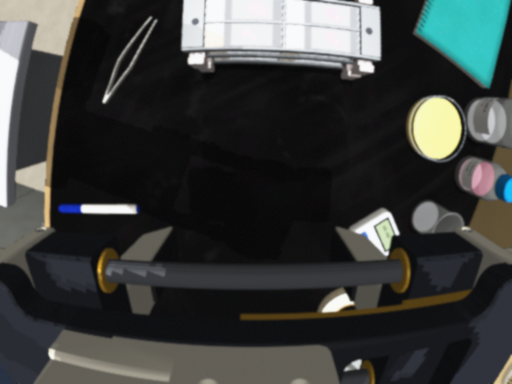

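```bash
python3 -m handwheel '0.03 0 0 0 0 -1 1;0.03 0 0 0 0 0 1;0.02 0 0 0 0 0 1;0.01 0 0 0 0 0 1;0 0 0 0 0 0 1;0 0 0 0 0 0 1;0 0 0 0 0 0 1;0 0 0 0 0 0 1'
python3 - <<'E'
from h import *
c=snap('wrist','w19')
a,b=proj(c,(.457,.157,.085),True),proj(c,(.627,.1997,.085),True)
A=mark(c,*a,6);B=mark(c,*b,6)
for z in (.085,.0885):
    P,Q=onz(c,*A,z,True),onz(c,*B,z,True);print(z,A,B,P.round(4),Q.round(4),np.linalg.norm(P-Q).round(4),((P+Q)/2).round(4),np.degrees(np.arctan2(*(Q-P)[:2][::-1])).round(2))
im=cv2.cvtColor(c['pixels'],cv2.COLOR_RGB2BGR)
cv2.imwrite('pics/w19a.png',cv2.resize(im[45:155,160:400],None,fx=3.3,fy=3.3,interpolation=cv2.INTER_CUBIC))
E
```

```text
t: 36.1
tcp_pos: [0.5326, 0.0935, 0.2171]
eef_rot: [-1.889, -2.51, 0.0]
ft_force: [0.5, -0.0, -0.0]
opening: 0.0916
0.085 (np.float64(196.55597014925374), np.float64(107.52164179104477)) (np.float64(370.31787072243344), np.float64(117.09657794676806)) [0.4575 0.1568 0.085 ] [0.6266 0.1992 0.085 ] 0.1743 [0.542 0.178 0.085] 14.09
0.0885 (np.float64(196.55597014925374), np.float64(107.52164179104477)) (np.float64(370.31787072243344), np.float64(117.09657794676806)) [0.4581 0.1569 0.0885] [0.6252 0.1988 0.0885] 0.1722 [0.5417 0.1778 0.0885] 14.09
```

View pics/w19a.png

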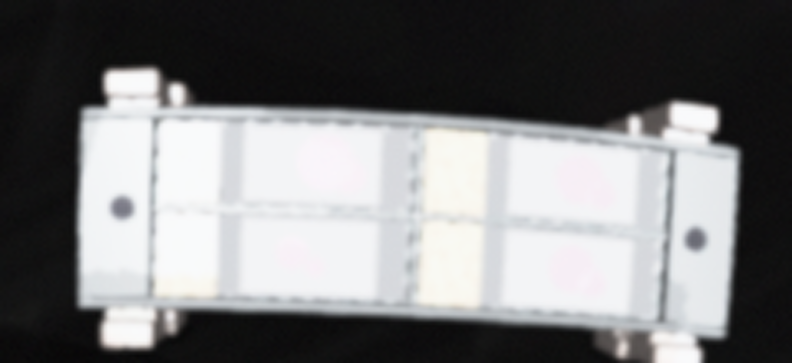

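Steady view: the marks are 174.3 mm apart at z = 0.085, the tray's yaw is 14.09° against the stack's 14.14°, and its centre is within 1 mm of the stack's. Lugs flank the tray at all four corners, so I'm handing in.

Run:
```python
from h import *
print(ctrl.finish_job())
```

```text
the job is handed in; nothing more can be done
None
```

The third tray is on the stack, and I handed the job in at about 36 s of the 67 s allowed. I laid the two white bridges across the top tray's bare ledges first, near end then far end. Then I gripped the loose tray at mid-length, carried it level, and lowered it between the bridges' upper lugs until it touched. The contact force rose by about 8 N. I then released it and moved the arm clear.

**Last checks, from a steady wrist view:**
- **Height:** the tray's marks read 174.3 mm apart at rim height 85 mm (174 expected), so it is seated at the right level.
- **Alignment:** the tray lies at 14.09° and the stack at 14.14°. Their centres agree to within about 1 mm.
- **Lugs:** upper lugs stand on both sides of the tray at both ends.

**What disagreed:**
- The top camera placed the bridges and the stack about 5 mm nearer the robot in x than the wrist camera did. I used the wrist camera, corrected by what it showed of the bridge held in the gripper.
- One mark-spacing reading, taken while the arm was still settling, gave 176.1 mm. The steady view did not confirm it.
- The near bridge may sit up to about 1 mm outward of its mark, which is still on the ledge.

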